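# Thread the stirring shaft through both guide bushes and hold it

## Task

Set up the stirring shaft over the small beaker: of the three steel shafts standing in the wooden block, take the long one that is equally thick all along, lower it gently through the upper and then the lower white guide bush of the stand, until its tip hangs inside the beaker, below the rim but clear of the bottom. Finish while still gripping it there, upright and still, as if waiting for a colleague to fix it from above; do not let go or rest it on anything. Leave the other two shafts, the beaker and the other things on the worktop as they are.

Things in the scene. Friction and masses are not known exactly. Their poses are not given: they have to be found in the camera images.
- shaft_long: The long plain steel shaft, loose, about 120 g: a round rod 10 mm in diameter and 140 mm long with a chamfered foot, under a square head 20 x 20 mm and 30 mm tall (and a 3 mm button on top of that). The origin is the centre of the foot (the lower tip); z runs up the shaft to the head; x and y are square to the flat faces of the head, by which it is gripped. It starts standing upright in one of the holder's three holes (which one varies), turned by a little.
- shaft_head (a point): The middle of the square head of the long shaft, 155 mm up from its foot: the place to grip it, on two opposite flats.
- shaft_short: A shorter shaft that stands in another hole of the holder: 10 mm diameter, only 75 mm from foot to the same kind of head, whose top is 123 mm above the worktop. Not wanted; too short to pass both bushes. Origin at its foot, z up.
- shaft_stepped: A stepped shaft that stands in the remaining hole: 105 mm from foot to the same kind of head, 10 mm thick at the foot but 16 mm thick from 66 mm above the foot upward; the top of its head is 153 mm above the worktop. Not wanted; its thick part does not enter a bush. Origin at its foot, z up.
- holder: Wooden block, fixed, 50 x 180 mm and 75 mm tall, with a row of three blind holes along its y axis, at y = -60, 0 and +60 mm, each 11.5 mm wide and 60 mm deep (hole floor 15 mm above the worktop). The shafts stand in the holes, so a shaft may lean by up to about 0.03 rad, and a foot must be raised 60 mm to come out. Origin at the centre of the underside, z up.
- guide_stand: Fixed guide stand: grey base plate 160 x 110 mm, 8 mm thick, with a 12 mm post at x = +50 mm (top 153 mm above the worktop) that carries two short clamped arms, each ending in a white guide bush. Both bushes are upright and lie on one vertical line at x = -30 mm, y = 0, one above the other. Origin at the centre of the underside of the base, z up. Nothing of it stands higher than 153 mm.
- upper_bush (a point): Centre of the mouth (top rim) of the upper guide bush, 141 mm above the worktop. The bush is a tube with a bore of about 14 mm that flares to about 28 mm across at the mouth over its top 9 mm; it is 21 mm tall, so its underside is 120 mm above the worktop.
- lower_bush (a point): Centre of the mouth of the lower guide bush, 95 mm above the worktop, of the same form; its underside is 74 mm above the worktop. It lies straight below the upper bush.
- beaker: Small loose beaker, about 53 mm across (62 over the spout) and 56 mm tall, standing on the base plate under the bushes, its centre within 4 mm of their line; its rim is 64 mm and its inner bottom about 11 mm above the worktop. Origin at the centre of its underside, z up.
- vial: Bystander, loose: white capped vial, 27 mm across, 58 mm tall. Origin at its underside. Leave it alone.
- petri: Bystander, loose: petri dish, 62 mm across, 14 mm tall. Origin at its underside. Leave it alone.
- tape: Bystander, loose: roll of tape lying flat, 96 mm across, 25 mm tall. Origin at its underside. Leave it alone.
- weight: Bystander, loose: brass weight, 24 mm across, 26 mm tall. Origin at its underside. Leave it alone.
- marker: Bystander, loose: marker pen lying down, 132 mm long, 15 mm thick. Origin at its underside. Leave it alone.
Not all that is in view belongs to the job. Leave any purple or red look-alike of the shaft_long alone. There is more than one size of the beaker; the job needs the smaller.

How it is judged:
On the way, in this order (a step that is already met when the one before it is completed fails the run):
1. the long shaft is out of its hole in the block, held by the fingers (height (world z) of shaft_long above 0.085 m and contact force between shaft_long and the fingers above 0.5 N), for 0.1 s.
2. its tip is in the bore of the upper bush (horizontal distance between shaft_long and upper_bush below 0.009 m and height (world z) of shaft_long between 0.06 and 0.128 m and angle between shaft_long's own z axis and vertical below 0.15 rad), for 0.1 s.
3. its tip has come out below the lower bush, the shaft spanning both (height (world z) of shaft_long below 0.072 m and horizontal distance between shaft_long and lower_bush below 0.009 m and horizontal distance between shaft_head and upper_bush below 0.012 m), for 0.1 s.
At the end, for the whole second after the job is handed in: Long shaft through both bushes: tip 13.5-60 mm above the worktop and within 9 mm of the bush line, head within 10 mm of it, tilt < 0.08 rad; gripped (> 1 N), still (< 0.02 m/s), < 0.5 N on the beaker, < 15 N on the stand; beaker upright (< 0.1 rad), within 20 mm of its start (height (world z) of shaft_long between 0.0135 and 0.06 m and horizontal distance between shaft_long and lower_bush below 0.009 m and horizontal distance between shaft_head and upper_bush below 0.01 m and angle between shaft_long's own z axis and vertical below 0.08 rad and contact force between shaft_long and the fingers above 1 N and contact force between shaft_long and beaker below 0.5 N and contact force between shaft_long and guide_stand below 15 N and linear speed of shaft_long below 0.02 m/s and angle between beaker's own z axis and vertical below 0.1 rad and distance of beaker from where it was at the start of the episode below 0.02 m); the arm keeps its last pose, push and grip.
It fails at once if the short or the stepped shaft is taken out or knocked (distance of any of shaft_short, shaft_stepped from where it was at the start of the episode above 0.025 m).
It fails at once if the beaker is tipped or pushed away (distance of beaker from where it was at the start of the episode above 0.03 m or angle between beaker's own z axis and vertical above 0.3 rad).
It fails at once if the shaft is rammed against the beaker or the guide stand (contact force between shaft_long and beaker above 20 N or contact force between shaft_long and guide_stand above 40 N).
It fails at once if a bystander is disturbed (distance of any of vial, petri, tape, weight, marker from where it was at the start of the episode above 0.03 m).
It also fails if it takes over 48 s, if anything falls off the work surface, if the arm or the gripper's body presses on something with over 40 N, if the wrist force passes 120 N, or if a joint passes its speed limit or range.

## Robot

A 7-joint arm with a two-finger parallel gripper is mounted at the origin on a cart in front of the work surface, level with it; the furniture and walls round the work are solid. World frame = base frame: x ahead of the robot, y to its left, z up, the work surface at z = 0. Lengths are in m, angles in rad, forces in N, time in s.
With the tool pointing down it reaches from about 0.4 to 0.85 m from the base axis. Payload 10.4 kg.
Tool frame: the origin (TCP) lies midway between the tips of the shut fingers; the grasp point (between the pads) lies 19 mm behind it; z points along the fingers, y is the line along which they close (so a half turn about z gives the same grasp; the last joint's range is limited). The gripper opens to 87 mm and grips with 3 to 60 N. Pads are 19 mm wide; open, the fingers measure 117 mm over their backs; the gripper's body (75 mm by 190 mm) begins 51 mm behind the grasp point.
Start: joints at [-1.215, 0.332, -0.065, 1.46, 0.022, 1.35, -0.088], TCP at [0.231, 0.581, 0.223] pointing down, gripper open.
Joint ranges: [-2.6, 2.6], [-0.5, 2.12], [-1.47, 1.34], [0.16, 2.42], [-1.27, 4.41], [0.06, 2.06], [-2.6, 2.6]. Speed limits (rad/s): [2.22, 2.22, 2.79, 2.79, 3.14, 3.14, 3.14].

## Interface

Orientations are given as a unit quaternion [x, y, z, w].
In Python, from bench import r gives the robot as it stands.
- The arm moves only by the tool arm_command, never from a script. Its arguments are lists of equal length, an entry for each row: "xyz": the shift along the world's x, y, z in m, a list of three; "rot": the turn, a rotation vector about the world's x, y, z in rad, a list of three. In form: {"xyz": [[tx, ty, tz], ...], "rot": [[ax, ay, az], ...]}. A call has 1 to 20 rows; each row is the pose to reach, as a shift and turn from the pose commanded when the call began; what a row does not reach only later rows make up. A row lasts 1/12 s, in which the tool goes at most 41.7 mm and 7.16 degrees, less where a joint would pass 70% of its speed; a pose out of reach is approached as far as the arm can. A call with a gripper value outside its range is refused whole. "grip" is the opening, from 0 (shut) to 1 (fully open), set as the call begins (left out, the last holds). The fingers move at their own pace and stop on an object; "squeeze" is the grip in N (left out, the last holds). Time passes only in rows, so rows that repeat a pose let the fingers close. It gives the time, the measured TCP pose, the force, the opening and the grip force at its end, in the units of the state.
- r.read_state(): the state, without advancing time (a new reading comes with each control period).
- r.camera(name): name is "side" or "top" or "wrist"; returns the picture (480x640x3 uint8, red, green, blue); there is no depth.
- r.camera_model(name): a dict with "fx", "fy", "cx", "cy" (pixels), "T" (4x4, takes a point from camera to world coordinates). Camera axes: x right, y up, looking along -z (the intrinsics and any distortion apply to the point x, -y, -z); pixel columns grow to the right and rows downward; lengths in m; the calibration is good to about 2 mm. A picture is of the moment at which its call begins: read the wrist's pose just before it. camera_model takes no time and is no camera call; for the wrist camera it gives the pose at the moment of the call.
- r.close_job(): hands the job in; it is judged then, once.
Trained networks look in the newest picture that a camera, given by its name, has taken for a name from the list of things; names that differ only in an ending like _2 or _b are one class to them, and where a whole thing is asked for, a point or a joint stands for the part that bears it (a point fixed in the world has none). Each returns a list of dicts, best first, with "conf" (0 to 1); they miss things now and then, are a little off and sometimes report something else, mostly with a low value. They report only what shows in the picture. A call takes as long as a camera call. They do not tell look-alikes from the thing itself.
- r.look_for(label, camera): "at" ([x, y, z] in m, in the coordinates of the camera as it stood for that picture, good to about 4 mm: the middle of the surface that is visible of it).
- r.spot_point(label, camera): "at" ([x, y, z] in m, in the coordinates of the camera as it stood for that picture, good to about 4 mm: a listed point, or the origin of a listed thing).
The state is a dict: "time": time; "joint_positions": joint angles; "joint_vel": joint speeds; "joint_torque": joint torques, N m; "ee_pos": TCP position; "eef_rot": TCP orientation; "ft_force": force on the tool from outside, world axes, zero at the start; "torque": the same for the moment, N m; "width": finger opening in m; "grip_force": force on a finger pad.
Only numpy, scipy, OpenCV 4.12 (cv2) and the standard library are available. Lean on these libraries where they do the work, as an engineer would, in place of code of your own. Each camera call takes 0.05 s, during which the arm holds its last target. There are 200 camera calls.

## Working session

There is one attempt and no reset: what is moved stays moved. The work goes in short steps, Python scripts to look and compute and a tool call to move; the robot and the scene stay as the last step left them, time stands still between calls to the robot, and variables do not carry over. Pictures are saved under pics/ and viewed, at most 10 in all, crops included, and the job is handed in when it is done.

Besides the shell and the picture viewer there is one more tool, called after "Request:" in YAML: its name, and indented under it one key for each argument. arm_command: Moves the arm, as the interface text tells. Its arguments: {"type":"object","properties":{"xyz":{"type":"array"},"rot":{"type":"array"},"grip":{"type":"number"},"squeeze":{"type":"number"}},"required":["xyz","rot"]}

```bash
mkdir -p pics; cat > h.py <<'E'
from bench import r
import numpy as np, cv2
def shot(n,f=None):
    m=r.camera_model(n); im=r.camera(n)
    if f: cv2.imwrite('pics/'+f,im[:,:,::-1])
    return im,m
def W(m,p): 
    T=np.array(m['T']); return T[:3,:3]@np.array(p)+T[:3,3]
def px(m,w):
    T=np.array(m['T']); c=T[:3,:3].T@(np.array(w)-T[:3,3])
    return np.array([m['fx']*c[0]/-c[2]+m['cx'], -m['fy']*c[1]/-c[2]+m['cy']])
def ray(m,u,v,z):
    T=np.array(m['T']); d=T[:3,:3]@np.array([(u-m['cx'])/m['fx'],-(v-m['cy'])/m['fy'],-1]); o=T[:3,3]
    return o+d*(z-o[2])/d[2]
def show(m,l,cam,k='spot'):
    for d in (r.spot_point if k=='spot' else r.look_for)(l,cam)[:4]:
        w=W(m,d['at']); print(cam,k,l,round(d['conf'],2),w.round(4),px(m,w).round(0))
E
python3 - <<'E'
from h import *
for c in ('top','side'):
    im,m=shot(c,c+'0.png'); print(c,{k:np.round(v,3).tolist() for k,v in m.items()})
    for l in ('shaft_long','shaft_head','shaft_short','shaft_stepped','holder','guide_stand','upper_bush','lower_bush','beaker'): show(m,l,c)
print(r.read_state())
E
```

```text
top {'fx': 437.603, 'fy': 437.603, 'cx': 318.926, 'cy': 240.926, 'T': [[0.025, 0.989, -0.146, 0.406], [-0.999, 0.03, 0.03, -0.114], [0.034, 0.145, 0.989, 1.039], [0.0, 0.0, 0.0, 1.0]]}
top spot shaft_long 0.57 [ 0.4811 -0.3118  0.0133] [389. 275.]
top spot shaft_long 0.53 [ 0.4199 -0.3717  0.0019] [413. 302.]
top spot shaft_long 0.44 [ 0.5788 -0.2578 -0.0029] [365. 234.]
top spot shaft_long 0.3 [0.5016 0.1273 0.0104] [202. 261.]
top spot shaft_head 0.75 [ 0.5749 -0.2595  0.1512] [376. 224.]
top spot shaft_head 0.62 [ 0.4861 -0.3138  0.1689] [405. 267.]
top spot shaft_head 0.59 [ 0.4192 -0.3752  0.1513] [433. 302.]
top spot shaft_head 0.45 [0.4992 0.1276 0.0058] [202. 262.]
top spot shaft_short 0.65 [ 0.4854 -0.2552 -0.001 ] [364. 273.]
top spot shaft_short 0.6 [ 0.4866 -0.1944  0.0141] [339. 271.]
top spot shaft_stepped 0.4 [ 0.4846 -0.2512  0.0126] [363. 273.]
top spot holder 0.58 [ 0.4891 -0.2507 -0.0012] [362. 271.]
top spot guide_stand 0.88 [0.5298 0.1114 0.0018] [210. 250.]
top spot guide_stand 0.73 [0.7361 0.065  0.0034] [234. 166.]
top spot upper_bush 0.58 [0.501  0.1306 0.143
[... 1328 characters left out ...]
int_positions': array([-1.21459493,  0.33223066, -0.06469116,  1.46011489,  0.02159658,
        1.34990019, -0.08850025]), 'joint_vel': array([ 0.00095406,  0.00036985,  0.00050038,  0.00022863, -0.00114085,
        0.00031521,  0.00037974]), 'joint_torque': array([ 1.14085680e-03, -6.23054838e+01,  2.53054965e-02, -3.90105808e+01,
       -6.11639279e-02,  3.17389495e-02, -6.64833351e-06]), 'ee_pos': array([0.23112175, 0.58071072, 0.22254922]), 'eef_rot': array([ 1.88273189e-01,  9.82116697e-01,  2.15504112e-05, -4.90376875e-06]), 'ft_force': array([-0.03014444,  0.31848493, -0.47786615]), 'torque': array([0.015881  , 0.00209437, 0.03792453]), 'grip_force': 0.0, 'width': 0.08711345345366155}
```

View pics/top0.png

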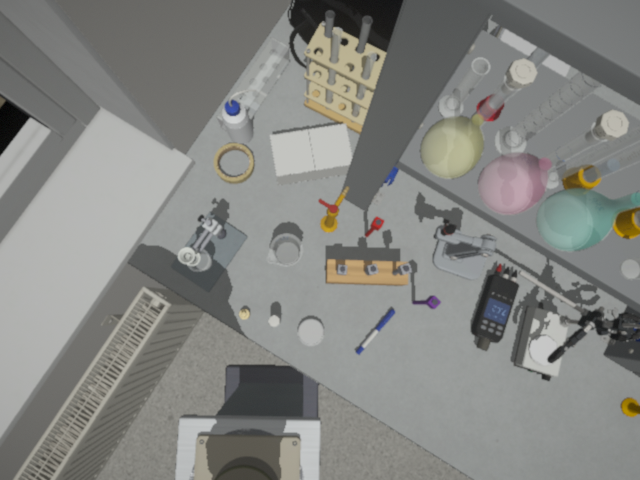

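View pics/side0.png

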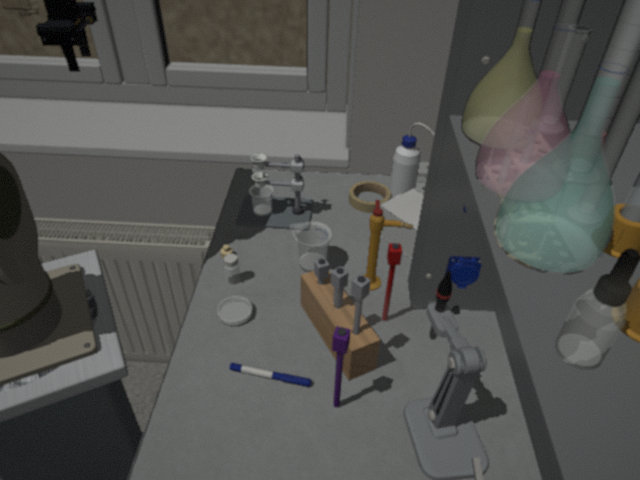

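The top view shows the block at (367,272) with heads at (342,270), (373,270) and (405,268). In the side view the heads are at (321,268), (339,277) and (360,289), the last standing highest. The bushes are at (260,157) and (261,176), with the small beaker below at (262,205).

What could be taken for the long shaft (side pixels):
- Steel at (321,268), the shortest.
- Steel at (339,277), the middle one.
- Steel at (360,289), whose head is at z≈0.170 = 0.015+0.155. This is my choice.
- Purple at (341,340) and red at (394,255), both decoys.

I'll check the choice in a crop.

```bash
python3 - <<'E'
import cv2
a=cv2.imread('pics/side0.png')[225:385,280:440]; cv2.imwrite('pics/c1.png',cv2.resize(a,(600,600),interpolation=2))
E
```

```text
(no output)
```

View pics/c1.png

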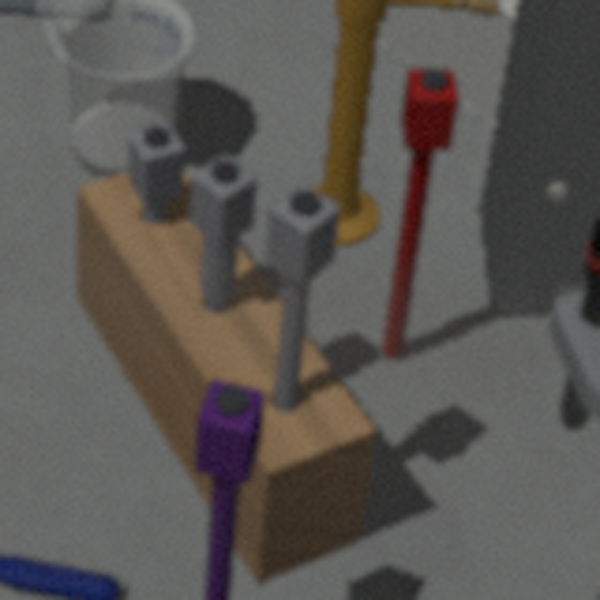

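Request:
arm_command:
  xyz:
    - [0.02,-0.03,0.02]
    - [0.04,-0.06,0.04]
    - [0.06,-0.09,0.06]
    - [0.08,-0.12,0.08]
    - [0.1,-0.15,0.1]
    - [0.12,-0.18,0.12]
    - [0.14,-0.21,0.13]
    - [0.16,-0.24,0.13]
    - [0.18,-0.27,0.13]
    - [0.2,-0.3,0.13]
    - [0.22,-0.33,0.13]
    - [0.22,-0.37,0.13]
    - [0.22,-0.41,0.13]
    - [0.22,-0.45,0.13]
    - [0.22,-0.49,0.13]
    - [0.22,-0.53,0.13]
    - [0.22,-0.57,0.13]
    - [0.22,-0.61,0.13]
    - [0.22,-0.65,0.13]
    - [0.22,-0.69,0.13]
  rot:
    - [0,0,-0.1]
    - [0,0,-0.2]
    - [0,0,-0.3]
    - [0,0,-0.4]
    - [0,0,-0.5]
    - [0,0,-0.6]
    - [0,0,-0.7]
    - [0,0,-0.8]
    - [0,0,-0.9]
    - [0,0,-1.0]
    - [0,0,-1.1]
    - [0,0,-1.19]
    - [0,0,-1.19]
    - [0,0,-1.19]
    - [0,0,-1.19]
    - [0,0,-1.19]
    - [0,0,-1.19]
    - [0,0,-1.19]
    - [0,0,-1.19]
    - [0,0,-1.19]
  grip: 1

```text
time: 2.67
ee_pos: [0.4506, -0.1114, 0.3529]
eef_rot: [0.706, 0.708, 0.001, 0.0]
ft_force: [-0.0, -0.5, -1.0]
width: 0.0873
grip_force: 0.0
```

The crop confirms it: the right-hand steel shaft, head at crop (302,235), is tall and thin. The middle one (225,200) is thick under its head and the left one is short. Next I move over it.

Request:
arm_command:
  xyz:
    - [0.005,-0.035,0]
    - [0.011,-0.07,0]
    - [0.017,-0.105,0]
    - [0.023,-0.14,0]
    - [0.029,-0.175,-0.01]
    - [0.033,-0.204,-0.03]
    - [0.033,-0.204,-0.05]
    - [0.033,-0.204,-0.06]
    - [0.033,-0.204,-0.06]
    - [0.033,-0.204,-0.06]
    - [0.033,-0.204,-0.06]
  rot:
    - [0,0,0]
    - [0,0,0]
    - [0,0,0]
    - [0,0,0]
    - [0,0,0]
    - [0,0,0]
    - [0,0,0]
    - [0,0,0]
    - [0,0,0]
    - [0,0,0]
    - [0,0,0]

```text
time: 3.58
ee_pos: [0.4849, -0.3124, 0.294]
eef_rot: [0.706, 0.709, 0.001, 0.001]
ft_force: [-0.1, -0.0, 1.0]
width: 0.0872
grip_force: 0.0
```

```bash
python3 - <<'E'
from h import *
print(r.read_state()['ee_pos'])
im,m=shot('wrist','w1.png'); print(np.round(m['T'],3).tolist(),m['fx'])
for l in ('shaft_head','shaft_long'): show(m,l,'wrist')
print(px(m,[.483,-.315,.185]),px(m,[.483,-.315,.1]))
E
```

```text
[ 0.48490699 -0.3123669   0.29396618]
[[1.0, -0.004, -0.003, 0.484], [0.004, 0.956, 0.295, -0.231], [0.002, -0.295, 0.956, 0.457], [0.0, 0.0, 0.0, 1.0]] 334.05289393532365
wrist spot shaft_head 0.97 [ 0.6993 -0.3572  0.0109] [476. 239.]
wrist spot shaft_head 0.63 [ 0.4629 -0.5189  0.0118] [307. 341.]
wrist spot shaft_head 0.6 [ 0.4832 -0.3115  0.1651] [321. 237.]
wrist spot shaft_long 0.97 [ 0.3895 -0.376   0.0081] [254. 251.]
wrist spot shaft_long 0.88 [ 5.669e-01 -2.753e-01 -4.000e-04] [383. 178.]
wrist spot shaft_long 0.71 [ 0.4827 -0.3118  0.0139] [320. 207.]
[320.20153659 246.72327258] [320.44081785 223.74034415]
```

View pics/w1.png

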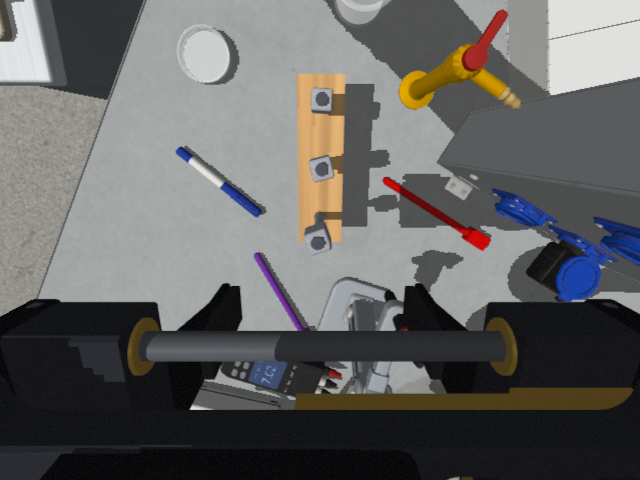

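The wrist view shows the long shaft's head at (318,240), slightly turned, between the purple shaft (280,290) and the red one (440,215), both clear of the fingers. I need its yaw.

```bash
python3 - <<'E'
import cv2
a=cv2.imread('pics/w1.png')[215:265,293:343]; cv2.imwrite('pics/c2.png',cv2.resize(a,(600,600),interpolation=2))
E
```

```text
(no output)
```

View pics/c2.png

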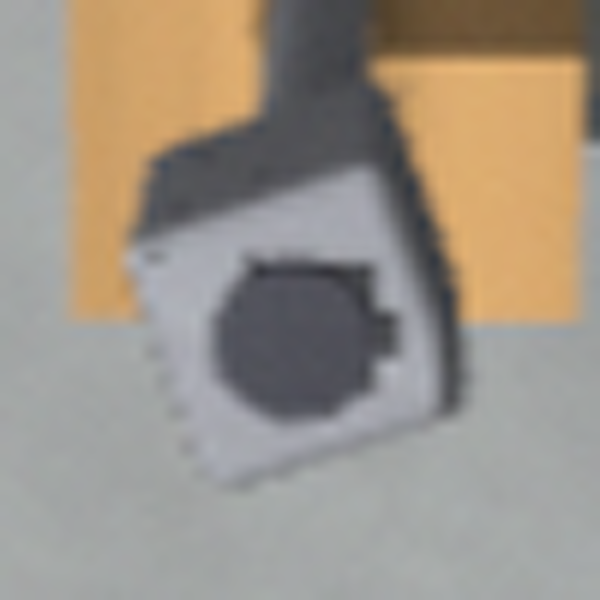

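The top face corners in the crop are (130,245), (375,165), (445,410) and (222,490).

```bash
python3 - <<'E'
from h import *
m=r.camera_model('wrist')
C=[ray(m,293+u/12,215+v/12,.185)[:2] for u,v in [(130,245),(375,165),(445,410),(222,490)]]
C=np.array(C);print(C.round(4),C.mean(0).round(4))
e=np.roll(C,-1,0)-C; print(np.linalg.norm(e,axis=1).round(4),np.degrees(np.arctan2(e[:,1],e[:,0])).round(1))
print(r.read_state()['ee_pos'])
E
```

```text
[[ 0.469  -0.3055]
 [ 0.4862 -0.2996]
 [ 0.4913 -0.3175]
 [ 0.4754 -0.3236]] [ 0.4805 -0.3115]
[0.0181 0.0186 0.017  0.0192] [  18.8  -74.2 -159.1  109.3]
[ 0.48473848 -0.31277238  0.29375377]
```

Request:
arm_command:
  xyz:
    - [-0.002,0.001,0]
    - [-0.002,0.001,0]
    - [-0.002,0.001,-0.02]
    - [-0.002,0.001,-0.045]
    - [-0.002,0.001,-0.07]
    - [-0.002,0.001,-0.095]
    - [-0.002,0.001,-0.115]
    - [-0.002,0.001,-0.13]
    - [-0.002,0.001,-0.141]
    - [-0.002,0.001,-0.141]
    - [-0.002,0.001,-0.141]
  rot:
    - [0,0,0.11]
    - [0,0,0.22]
    - [0,0,0.32]
    - [0,0,0.32]
    - [0,0,0.32]
    - [0,0,0.32]
    - [0,0,0.32]
    - [0,0,0.32]
    - [0,0,0.32]
    - [0,0,0.32]
    - [0,0,0.32]
  grip: 0.7

```text
time: 4.65
ee_pos: [0.4824, -0.3123, 0.1521]
eef_rot: [0.584, 0.811, 0.0, 0.0]
ft_force: [-0.0, -0.1, 0.6]
width: 0.0609
grip_force: 0.0
```

Request:
arm_command:
  xyz:
    - [0,0,0]
    - [0,0,0]
    - [0,0,0]
    - [0,0,0]
    - [0,0,0]
    - [0,0,0]
    - [0,0,0]
    - [0,0,0]
    - [0,0,0]
    - [0,0,0]
  rot:
    - [0,0,0]
    - [0,0,0]
    - [0,0,0]
    - [0,0,0]
    - [0,0,0]
    - [0,0,0]
    - [0,0,0]
    - [0,0,0]
    - [0,0,0]
    - [0,0,0]
  grip: 0
  squeeze: 30

```text
time: 5.48
ee_pos: [0.4822, -0.3123, 0.1516]
eef_rot: [0.585, 0.811, 0.0, 0.0]
ft_force: [-0.5, 0.6, 0.6]
width: 0.0196
grip_force: 30.0
```

Request:
arm_command:
  xyz:
    - [0,0,0.008]
    - [0,0,0.02]
    - [0,0,0.035]
    - [0,0,0.05]
    - [0,0,0.065]
    - [0,0,0.08]
    - [0,0,0.1]
    - [0,0,0.12]
    - [0,0,0.14]
    - [0,0,0.16]
    - [0,0,0.165]
    - [0,0,0.165]
    - [0,0,0.165]
    - [0,0,0.165]
  rot:
    - [0,0,0]
    - [0,0,0]
    - [0,0,0]
    - [0,0,0]
    - [0,0,0]
    - [0,0,0]
    - [0,0,0]
    - [0,0,0]
    - [0,0,0]
    - [0,0,0]
    - [0,0,0]
    - [0,0,0]
    - [0,0,0]
    - [0,0,0]

```text
time: 6.65
ee_pos: [0.4817, -0.3119, 0.3154]
eef_rot: [0.585, 0.811, -0.0, -0.001]
ft_force: [-0.1, 0.2, -1.6]
width: 0.0193
grip_force: 30.0
```

```bash
python3 - <<'E'
from h import *
s=r.read_state();print(s['ee_pos'],s['width'],s['ft_force'])
for c in ('side','wrist'):
    im,m=shot(c,c+'2.png')
    for l in ('shaft_head','shaft_long'): show(m,l,c)
    print(c,px(m,[.482,-.312,.18]),px(m,[.482,-.312,.335]))
E
```

```text
[ 0.48169809 -0.3119351   0.31544727] 0.019335263683493496 [-0.05682275  0.23423022 -1.61114858]
side spot shaft_head 0.96 [ 0.463  -0.5203  0.0104] [417. 477.]
side spot shaft_head 0.68 [ 0.4805 -0.313   0.3332] [368. 192.]
side spot shaft_head 0.61 [ 0.7013 -0.3547  0.0065] [475. 331.]
side spot shaft_head 0.32 [0.528  0.1099 0.0008] [276. 213.]
side spot shaft_long 0.97 [ 0.393  -0.3834  0.0045] [323. 416.]
side spot shaft_long 0.87 [ 0.4871 -0.3139  0.1837] [364. 280.]
side spot shaft_long 0.78 [ 0.5633 -0.2783  0.0036] [383. 328.]
side [359.51667187 281.76651358] [368.56423336 190.05691476]
wrist spot shaft_head 0.77 [ 0.4828 -0.3089  0.3302] [327. 311.]
wrist spot shaft_head 0.67 [ 0.6997 -0.356   0.0092] [450. 277.]
wrist spot shaft_long 0.94 [ 0.5657 -0.2753  0.0028] [387. 197.]
wrist spot shaft_long 0.84 [ 0.4819 -0.3105  0.1785] [323. 234.]
wrist spot shaft_long 0.7 [ 3.444e-01 -1.248e-01 -2.000e-04] [266.  27.]
wrist spot shaft_long 0.68 [ 0.3895 -0.3746  0.0125] [248. 225.]
wrist [322.91963158 235.84261037] [323.39863114 320.71264836]
```

The shaft is out and held, foot at z≈0.18 and roughly vertical. Next, carry it over the stand.

Request:
arm_command:
  xyz:
    - [0,0.01,0.01]
    - [0.001,0.03,0.015]
    - [0.003,0.06,0.015]
    - [0.005,0.09,0.015]
    - [0.007,0.12,0.015]
    - [0.009,0.15,0.01]
    - [0.011,0.18,0.01]
    - [0.013,0.21,0.01]
    - [0.015,0.24,0.005]
    - [0.017,0.27,0]
    - [0.018,0.3,0]
    - [0.019,0.33,0]
    - [0.02,0.36,0]
    - [0.02,0.385,0]
    - [0.02,0.405,0]
    - [0.02,0.42,0]
    - [0.02,0.433,0]
    - [0.02,0.44,0]
    - [0.02,0.44,0]
    - [0.02,0.44,0]
  rot:
    - [0,0,0]
    - [0,0,0]
    - [0,0,0]
    - [0,0,0]
    - [0,0,0]
    - [0,0,0]
    - [0,0,0]
    - [0,0,0]
    - [0,0,0]
    - [0,0,0]
    - [0,0,0]
    - [0,0,0]
    - [0,0,0]
    - [0,0,0]
    - [0,0,0]
    - [0,0,0]
    - [0,0,0]
    - [0,0,0]
    - [0,0,0]
    - [0,0,0]

```text
time: 8.62
ee_pos: [0.5022, 0.127, 0.3165]
eef_rot: [0.585, 0.811, -0.0, 0.0]
ft_force: [0.7, -1.5, -1.1]
width: 0.0194
grip_force: 30.0
```

```bash
python3 - <<'E'
from h import *
s=r.read_state();print(s['time'],s['ee_pos'],s['eef_rot'],s['width'],s['ft_force'])
t=s['ee_pos']; tiles=[]
for c in ('side','top','wrist'):
    im,m=shot(c,c+'3.png')
    for l in ('shaft_head','shaft_long','upper_bush','lower_bush'): show(m,l,c)
    print(c,'tip',px(m,[t[0],t[1],.18]).round(1),'bush',px(m,[.5025,.128,.141]).round(1))
    u,v=px(m,[.5025,.128,.16]).astype(int); h=50 if c!='wrist' else 100; u=max(h,min(640-h,u));v=max(h,min(480-h,v)); print(c,'crop',u-h,v-h,400/(2*h))
    tiles.append(cv2.resize(im[v-h:v+h,u-h:u+h],(400,400),interpolation=2))
cv2.imwrite('pics/c3.png',cv2.resize(np.hstack([tiles[0],tiles[2]])[:,:,::-1],(800,400)))
E
```

```text
8.6167 [0.50223614 0.12703335 0.31653964] [ 5.84808932e-01  8.11171047e-01 -1.60571662e-04  1.38460676e-04] 0.01938817262774693 [ 0.74529634 -1.52467782 -1.11499682]
side spot shaft_head 0.92 [ 0.6988 -0.3559  0.0057] [474. 332.]
side spot shaft_head 0.8 [0.501  0.1257 0.333 ] [253.  66.]
side spot shaft_head 0.76 [ 0.464  -0.5201  0.0106] [418. 476.]
side spot shaft_head 0.29 [0.3863 0.0238 0.0004] [228. 255.]
side spot shaft_long 0.92 [0.5043 0.1273 0.1831] [259. 139.]
side spot shaft_long 0.83 [ 0.565  -0.2758  0.0039] [383. 327.]
side spot shaft_long 0.59 [ 0.3917 -0.3803  0.0053] [322. 415.]
side spot upper_bush 0.78 [0.5037 0.127  0.1411] [260. 157.]
side spot upper_bush 0.48 [0.5003 0.123  0.3342] [253.  65.]
side spot lower_bush 0.81 [0.5014 0.1298 0.0922] [260. 177.]
side spot lower_bush 0.31 [ 0.7413  0.0641 -0.    ] [369. 201.]
side tip [258.2 140.5] bush [259.2 157.2]
side crop 208 99 4.0
top spot shaft_head 0.86 [ 0.7032 -0.3566  0.0073] [407. 185.]
top spot shaft_head 0.85 [ 0.4644 -0.5211  0.006 ] [475. 285.]
top spot shaft_head 0.25 [ 0.3514 -0.2786  0.0015] [373. 330
[... 233 characters left out ...]
1] [186. 255.]
top spot upper_bush 0.71 [ 0.487  -0.2494  0.0121] [362. 272.]
top spot lower_bush 0.73 [0.4989 0.1297 0.0932] [192. 259.]
top spot lower_bush 0.58 [ 0.486  -0.2475  0.0138] [362. 272.]
top spot lower_bush 0.4 [ 0.4847 -0.1931  0.0129] [338. 272.]
top tip [181.9 252.2] bush [186.7 254.3]
top crop 134 203 4.0
wrist spot shaft_head 0.57 [0.5012 0.1278 0.3336] [321. 317.]
wrist spot shaft_long 0.62 [0.5001 0.1296 0.181 ] [321. 233.]
wrist spot upper_bush 0.78 [0.4991 0.132  0.1423] [321. 221.]
wrist spot lower_bush 0.77 [0.4986 0.1306 0.0969] [320. 213.]
wrist spot lower_bush 0.43 [0.7395 0.069  0.0015] [455. 286.]
wrist tip [322.4 236. ] bush [322.9 225.2]
wrist crop 222 129 2.0
```

View pics/c3.png

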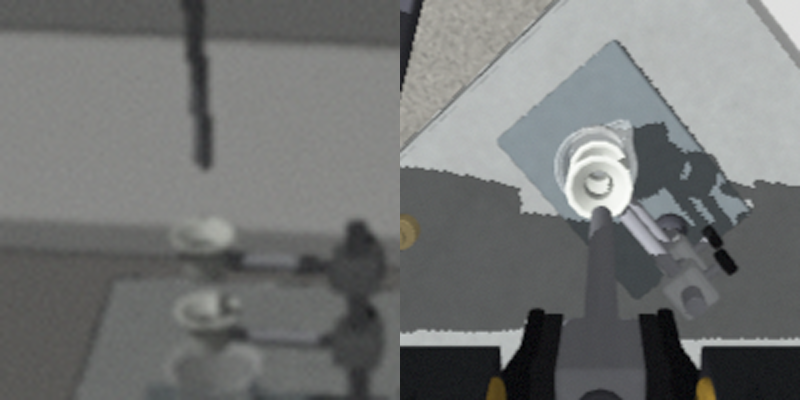

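The side crop (left) shows the tip above the upper bush. The wrist crop (right) shows the tip at about (600,212) and the mouth centred at about (600,183), so I'll measure that offset closer.

```bash
python3 - <<'E'
import cv2,numpy as np
a=cv2.imread('pics/wrist3.png')[195:255,292:352]; b=cv2.imread('pics/top3.png')[230:270,160:200]
cv2.imwrite('pics/c4.png',np.hstack([cv2.resize(a,(480,480),interpolation=2),cv2.resize(b,(320,320),interpolation=2)[np.r_[0:320,[0]*160]]]))
E
```

```text
(no output)
```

View pics/c4.png

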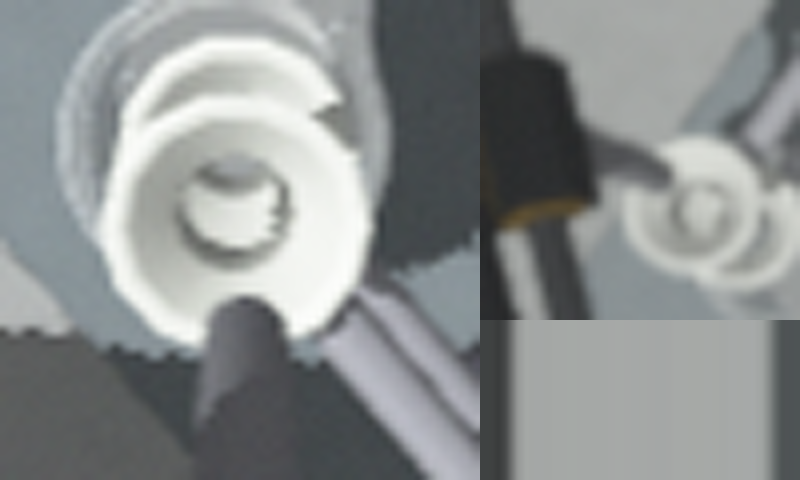

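```bash
python3 - <<'E'
from h import *
for c,b,t in (('wrist',(321.75,222.6),(322.9,236.4)),('top',(186.5,255.6),(181.5,251.5))):
    m=r.camera_model(c); print(c,ray(m,*b,.141).round(4),ray(m,*t,.181).round(4))
E
```

```text
wrist [0.5004 0.1304 0.141 ] [0.5027 0.1272 0.181 ]
top [0.4999 0.1282 0.141 ] [0.5035 0.1276 0.181 ]
```

Bush line is about (0.5005, 0.1295) and the tip about (0.5025, 0.127). I correct by (-2, +2) mm and lower gently into the upper bush.

Request:
arm_command:
  xyz:
    - [-0.001,0.001,-0.005]
    - [-0.002,0.002,-0.01]
    - [-0.002,0.002,-0.02]
    - [-0.002,0.002,-0.03]
    - [-0.002,0.002,-0.036]
    - [-0.002,0.002,-0.04]
    - [-0.002,0.002,-0.043]
    - [-0.002,0.002,-0.046]
    - [-0.002,0.002,-0.049]
    - [-0.002,0.002,-0.052]
    - [-0.002,0.002,-0.055]
    - [-0.002,0.002,-0.058]
    - [-0.002,0.002,-0.058]
    - [-0.002,0.002,-0.058]
  rot:
    - [0,0,0]
    - [0,0,0]
    - [0,0,0]
    - [0,0,0]
    - [0,0,0]
    - [0,0,0]
    - [0,0,0]
    - [0,0,0]
    - [0,0,0]
    - [0,0,0]
    - [0,0,0]
    - [0,0,0]
    - [0,0,0]
    - [0,0,0]

```text
time: 10.53
ee_pos: [0.5001, 0.1297, 0.2585]
eef_rot: [0.585, 0.811, -0.0, -0.0]
ft_force: [-1.0, 0.2, -1.8]
width: 0.0196
grip_force: 30.0
```

```bash
python3 - <<'E'
from h import *
s=r.read_state();print(s['time'],s['ee_pos'],s['eef_rot'],s['width'],s['ft_force'],s['torque'])
tiles=[]
for c,b in (('side',(230,110)),('wrist',(290,190))):
    im,m=shot(c,c+'4.png')
    for l in ('shaft_head','shaft_long'): show(m,l,c)
    print(px(m,s['ee_pos']-[0,0,.136]))
    u,v=b; tiles.append(cv2.resize(im[v:v+66,u:u+66],(400,400),interpolation=2))
cv2.imwrite('pics/c5.png',np.hstack(tiles)[:,:,::-1])
E
```

```text
10.5333 [0.50006276 0.12972301 0.25848479] [ 5.84606332e-01  8.11317099e-01 -2.96635002e-05 -3.22094267e-05] 0.019554482419622654 [-1.0363228   0.21225928 -1.79185414] [-0.0540856   0.0492149   0.01065639]
side spot shaft_head 0.93 [0.4995 0.1304 0.2763] [253.  94.]
side spot shaft_head 0.67 [ 0.4627 -0.5193  0.0083] [416. 477.]
side spot shaft_head 0.55 [ 0.7011 -0.3538  0.0075] [474. 330.]
side spot shaft_long 0.97 [ 0.565  -0.2762  0.0061] [383. 326.]
side spot shaft_long 0.73 [0.5042 0.1283 0.1245] [260. 164.]
side spot shaft_long 0.71 [3.843e-01 2.100e-02 3.000e-04] [228. 256.]
side spot shaft_long 0.57 [ 0.3932 -0.382   0.0033] [323. 416.]
[258.30074067 164.81723418]
wrist spot shaft_head 0.58 [0.5011 0.1296 0.2751] [325. 318.]
wrist spot shaft_long 0.76 [0.4981 0.1304 0.1203] [321. 234.]
wrist spot shaft_long 0.69 [0.4969 0.1303 0.0049] [320. 210.]
[322.31159846 235.46936443]
```

View pics/c5.png

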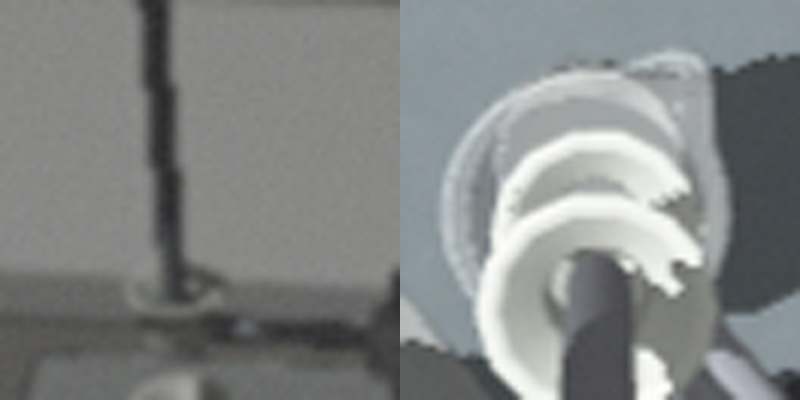

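The tip is inside the upper bush with about 1 N of side force. I lower further towards the lower bush.

Request:
arm_command:
  xyz:
    - [0,0,-0.003]
    - [0,0,-0.007]
    - [0,0,-0.011]
    - [0,0,-0.015]
    - [0,0,-0.019]
    - [0,0,-0.023]
    - [0,0,-0.026]
    - [0,0,-0.029]
    - [0,0,-0.032]
    - [0,0,-0.035]
    - [0,0,-0.038]
    - [0,0,-0.041]
    - [0,0,-0.041]
  rot:
    - [0,0,0]
    - [0,0,0]
    - [0,0,0]
    - [0,0,0]
    - [0,0,0]
    - [0,0,0]
    - [0,0,0]
    - [0,0,0]
    - [0,0,0]
    - [0,0,0]
    - [0,0,0]
    - [0,0,0]
    - [0,0,0]

```text
time: 11.92
ee_pos: [0.4998, 0.1296, 0.2169]
eef_rot: [0.585, 0.811, -0.0, -0.0]
ft_force: [0.4, -0.9, -0.7]
width: 0.0201
grip_force: 30.0
```

Request:
arm_command:
  xyz:
    - [0,0,-0.003]
    - [0,0,-0.006]
    - [0,0,-0.01]
    - [0,0,-0.014]
    - [0,0,-0.018]
    - [0,0,-0.022]
    - [0,0,-0.026]
    - [0,0,-0.03]
    - [0,0,-0.034]
    - [0,0,-0.038]
    - [0,0,-0.041]
    - [0,0,-0.043]
    - [0,0,-0.044]
    - [0,0,-0.044]
    - [0,0,-0.044]
    - [0,0,-0.044]
  rot:
    - [0,0,0]
    - [0,0,0]
    - [0,0,0]
    - [0,0,0]
    - [0,0,0]
    - [0,0,0]
    - [0,0,0]
    - [0,0,0]
    - [0,0,0]
    - [0,0,0]
    - [0,0,0]
    - [0,0,0]
    - [0,0,0]
    - [0,0,0]
    - [0,0,0]
    - [0,0,0]

```text
time: 13.25
ee_pos: [0.5002, 0.1298, 0.1738]
eef_rot: [0.585, 0.811, 0.0, 0.0]
ft_force: [0.2, 0.9, -1.1]
width: 0.02
grip_force: 30.0
```

```bash
python3 - <<'E'
from h import *
s=r.read_state();print(s['time'],s['ee_pos'],s['width'],s['grip_force'],s['ft_force'],s['torque'],abs(s['joint_vel']).max())
tiles=[]
for c,b in (('side',(215,90)),('wrist',(260,150))):
    im,m=shot(c,c+'5.png')
    for l in ('shaft_head','shaft_long','beaker'): show(m,l,c)
    u,v=b; tiles.append(cv2.resize(im[v:v+140,u:u+140],(400,400),interpolation=2))
cv2.imwrite('pics/c6.png',np.hstack(tiles)[:,:,::-1])
E
```

```text
13.25 [0.50024379 0.1297577  0.17376767] 0.020009715352740383 29.977805349044502 [ 0.17637993  0.91453479 -1.07569161] [-0.08489797  0.02782962 -0.07055927] 0.0020830853253805967
side spot shaft_head 0.92 [ 0.7007 -0.3576  0.0071] [476. 332.]
side spot shaft_head 0.87 [ 0.4638 -0.5182  0.0111] [417. 475.]
side spot shaft_head 0.81 [0.4971 0.1277 0.1923] [255. 135.]
side spot shaft_long 0.64 [ 0.389  -0.3832  0.0057] [321. 417.]
side spot shaft_long 0.61 [ 0.564  -0.2774  0.0017] [383. 328.]
side spot shaft_long 0.58 [0.5027 0.1263 0.0406] [262. 198.]
side spot beaker 0.75 [ 0.524  -0.0668 -0.004 ] [309. 264.]
side spot beaker 0.63 [0.5028 0.1256 0.0118] [263. 208.]
wrist spot shaft_head 0.75 [0.4984 0.1299 0.1891] [320. 315.]
wrist spot shaft_long 0.82 [0.4994 0.1309 0.0376] [322. 234.]
wrist spot shaft_long 0.15 [0.4981 0.1322 0.1401] [321. 274.]
wrist spot beaker 0.96 [0.4964 0.1307 0.0064] [319. 225.]
wrist spot beaker 0.96 [ 0.5204 -0.0646 -0.0006] [287. 380.]
wrist spot beaker 0.34 [0.3777 0.0232 0.0015] [184. 282.]
```

View pics/c6.png

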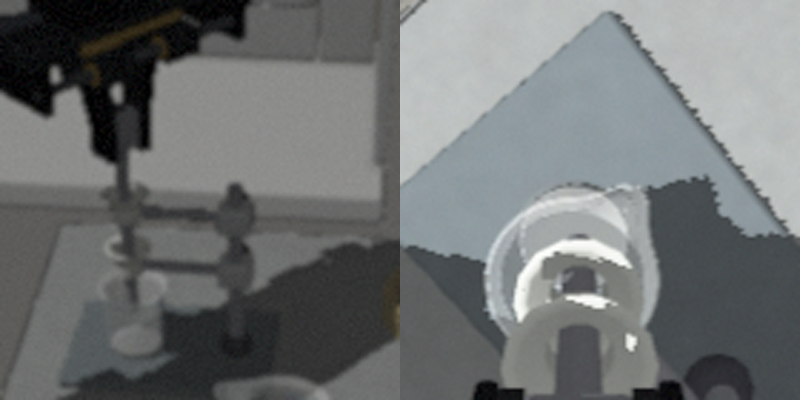

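The shaft passes both bushes, with its tip in the small beaker at z≈0.038. It is held at 30 N, still, with little side force, and the beaker has not moved. Handing in.

```bash
python3 -c "
from bench import r
print(r.close_job())"
```

```text
the job is handed in; nothing more can be done
None
```

The job is handed in: the long shaft is gripped upright and still through both bushes, its tip about 38 mm above the worktop inside the small beaker; the hand-in returned no verdict, and the red and purple look-alike shafts now lie flat on the worktop without my having touched them.

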